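Hang the nesting rinse trays on their hook

ROBOT

A 6-joint arm with a two-finger parallel gripper is mounted at the origin on a cart in front of the work surface, level with it; the furniture and walls round the work are solid. World frame = base frame: x ahead of the robot, y to its left, z up, the work surface at z = 0. Lengths are in m, angles in rad, forces in N, time in s.
With the tool pointing down it reaches from about 0.35 to 0.85 m from the base axis. Payload 8.1 kg.
Tool frame: the origin (TCP) lies between the finger pads; the fingertips stand 11 mm ahead of it and the grasp point (between the pads) lies 8 mm behind it (robot.tips_ahead is the distance from the TCP to the fingertips, in m); z points along the fingers, y is the line along which they close (so a half turn about z gives the same grasp; the last joint's range is limited). The gripper opens to 93 mm and grips with 3 to 60 N. Pads are 15 mm wide; open, the fingers measure 128 mm over their backs; the gripper's body (75 mm by 188 mm) begins 65 mm behind the grasp point.
Start: joints at [-1.206, 0.13, 1.488, -0, 1.523, -0.085], TCP at [0.261, -0.54, 0.23] pointing down, gripper open.
Joint ranges: [-2.96, 2.96], [-0.89, 2.26], [0.02, 2.5], [-1.34, 4.48], [0, 2.73], [-2.66, 2.66]. Speed limits (rad/s): [2.39, 2.39, 2.79, 3.14, 3.14, 3.14].

INTERFACE

Orientations are given as a rotation vector (axis times angle).
In Python, from plant import robot gives the robot as it stands. The module is installed in compiled form; this text tells all that it offers.
- The arm moves only by the tool move_arm, never from a script. Its argument "deltas" is one flat list of numbers, 7 for each row, row after row: the shift along the tool's x, y, z in m, then the turn, a rotation vector about the tool's x, y, z in rad, then the opening, from 0 (shut) to 1 (fully open). A call has 1 to 12 rows; each row is the pose to reach, as a shift and turn from the pose commanded when the call began, along the tool's axes at that moment; what a row does not reach only later rows make up. A row lasts 1/8 s, in which the tool goes at most 62.5 mm and 10.7 degrees, less where a joint would pass 70% of its speed; a pose out of reach is approached as far as the arm can. A call with a gripper value outside its range is refused whole. The fingers move at their own pace and stop on an object; "squeeze" is the grip in N (left out, the last holds). Time passes only in rows, so rows that repeat a pose let the fingers close. It gives the time, the measured TCP pose, the force, the opening and the grip force at its end, in the units of the state.
- robot.read_state(): the state, without advancing time (a new reading comes with each control period).
- robot.read_camera(name): name is "side" or "top" or "wrist"; returns (picture, depth): 384x512x3 uint8, red, green, blue; 384x512 float32, m along the optical axis (not along the pixel's ray), 0 where there is no reading.
- robot.camera_model(name): a dict with "K" (3x3 intrinsics, pixels), "R" (3x3) and "t" (3): a world point X has camera coordinates R X + t; the wrist camera has in their place "tool_from_camera" (4x4, takes a point from camera to tool coordinates, whose origin is the TCP and whose axes are the flange's). Camera axes: x right, y down, z forward; pixel columns grow to the right and rows downward; lengths in m; the calibration is good to about 2 mm. A picture is of the moment at which its call begins: read the wrist's pose just before it. camera_model takes no time and is no camera call.
- robot.close_job(): hands the job in; it is judged then, once.
Trained networks look in the newest picture that a camera, given by its name, has taken for a name from the list of things; names that differ only in an ending like _2 or _b are one class to them, and where a whole thing is asked for, a point or a joint stands for the part that bears it (a point fixed in the world has none). Each returns a list of dicts, best first, with "confidence" (0 to 1); they miss things now and then, are a little off and sometimes report something else, mostly with a low value. They report only what shows in the picture. A call takes as long as a camera call. They do not tell look-alikes from the thing itself.
- robot.recognise(camera, label): "uv" ([column, row] in pixels, amid what is visible of it).
The state is a dict: "t": time; "q": joint angles; "dq": joint speeds; "joint_torque": joint torques, N m; "tool_pos": TCP position; "orientation": TCP orientation; "force": force on the tool from outside, world axes, zero at the start; "wrist_torque": the same for the moment, N m; "opening": finger opening in m; "gripper_force": force on a finger pad.
Only numpy, scipy, OpenCV 4.12 (cv2) and the standard library are available. Lean on these libraries where they do the work, as an engineer would, in place of code of your own. Each camera call takes 0.05 s, during which the arm holds its last target. There are 200 camera calls.

TASK

Put the three slotted rinse trays away: take them from the draining rack and hang them by the windows in their straps on the arm of the hook stand, the large one first, nearest the post and with its hollow facing away from the post, then the medium one nested in the hollow of the large one, then the small one nested in the hollow of the medium one. Let go of each tray before you fetch the next, leave all three hanging freely and at rest on the straight part of the arm, and leave the timer, the metal column, the black vial stand and the beaker where they are.

Things in the scene. Friction and masses are not known exactly. Their poses are not given: they have to be found in the camera images.
- hook: Fixed steel hook stand. Origin on the bench under the upright post (16 mm diameter, top at 179 mm). From the post a level round arm, 8 mm diameter, centre line at z 175 mm, runs along the stand's own -x: straight to x -80 mm, then slanting up to its tip at x -100, z 187 mm. Base plate x -120 to +30, 120 mm wide, 12 thick.
- hook_bend (a point): Point on the arm's centre line where the straight part ends and the upturn begins (80 mm from the post).
- hook_tip (a point): Centre line end of the upturned tip (100 mm from the post, 12 mm above the straight part's centre line).
- rack: Fixed grey draining rack, 210 x 135 mm. Origin on the bench under its centre. Its floor is 10 mm high; three slots lie across it, 66 mm apart along its x axis, between ribs whose tops are 31 mm high. One tray stands in each slot, its x axis along the rack's.
- tray_large: Loose slotted steel tray with blue grip, the large of three that nest, upright in the rack; about 200 g. 120 mm wide (y), 100 tall (z): back panel 4 thick, hollow 30 deep that opens to its own -x, 3 mm walls at both sides and bottom, none on top. Origin: middle of the lower edge, mid plane of the back panel. In that plane a 4 mm strap, 44 wide, rises from the panel to the grip.
- tray_large_eye (a point): Point at z 135 mm of the large tray, where the centre line of the hook's arm lies when the tray hangs. The strap's window for the arm (along x) is 24 mm wide; its gabled top peaks 5 mm above this point, its lower edge is 35 mm below.
- tray_large_grip (a point): Point to grasp at z 171 mm, in the large tray's blue grip: 10 mm thick (x), 30 wide (y), z 149 to 183 mm. Pinch it front to back (along x) from above. The grips stand at three heights: hung, the medium one's lower end is 6 mm above the large one's top, the small one's 6 mm above the medium one's.
- tray_medium: Loose slotted steel tray with yellow grip, the medium of three that nest, upright in the rack; about 170 g. 98 mm wide (y), 88 tall (z): back panel 4 thick, hollow 30 deep that opens to its own -x, 3 mm walls at both sides and bottom, none on top. Origin: middle of the lower edge, mid plane of the back panel. In that plane a 4 mm strap, 44 wide, rises from the panel to the grip.
- tray_medium_eye (a point): Point at z 123 mm of the medium tray, where the centre line of the hook's arm lies when the tray hangs. The strap's window for the arm (along x) is 24 mm wide; its gabled top peaks 5 mm above this point, its lower edge is 35 mm below.
- tray_medium_grip (a point): Point to grasp at z 199 mm, in the medium tray's yellow grip: 10 mm thick (x), 30 wide (y), z 177 to 211 mm. Pinch it front to back (along x) from above. The grips stand at three heights: hung, the medium one's lower end is 6 mm above the large one's top, the small one's 6 mm above the medium one's.
- tray_small: Loose slotted steel tray with red grip, the small of three that nest, upright in the rack; about 140 g. 76 mm wide (y), 76 tall (z): back panel 4 thick, hollow 30 deep that opens to its own -x, 3 mm walls at both sides and bottom, none on top. Origin: middle of the lower edge, mid plane of the back panel. In that plane a 4 mm strap, 44 wide, rises from the panel to the grip.
- tray_small_eye (a point): Point at z 111 mm of the small tray, where the centre line of the hook's arm lies when the tray hangs. The strap's window for the arm (along x) is 24 mm wide; its gabled top peaks 5 mm above this point, its lower edge is 35 mm below.
- tray_small_grip (a point): Point to grasp at z 227 mm, in the small tray's red grip: 10 mm thick (x), 30 wide (y), z 205 to 239 mm. Pinch it front to back (along x) from above. The grips stand at three heights: hung, the medium one's lower end is 6 mm above the large one's top, the small one's 6 mm above the medium one's.
- timer: Bystander: small white bench timer with buttons, 48 x 68 x 16 mm. Origin under its centre. Leave it alone.
- column_b: Bystander: slim metal column with green end caps, lying, 16 x 120 x 14 mm. Origin under its centre. Leave it alone.
- vial_stand: Bystander: empty black vial stand with round holes, 70 x 98 x 86 mm. Origin under its centre. Leave it alone.
- beaker: Bystander: empty clear beaker, 56 mm diameter, 70 mm tall. Origin under its centre. Leave it alone.
Not all that is in view belongs to the job. Leave any blue or brown look-alike of the tray_small alone.

How it is judged:
By the outcome, as a careful person would: the job done as asked, in the order asked, and still so for the second after the job is handed in, with the robot touching nothing.
It also fails if it takes over 61 s, if anything falls off the work surface, if the arm or the gripper's body presses on something with over 40 N, if the wrist force passes 120 N, or if a joint passes its speed limit or range.

## Working session

There is one attempt and no reset: what is moved stays moved. The work goes in short steps, Python scripts to look and compute and a tool call to move; the robot and the scene stay as the last step left them, time stands still between calls to the robot, and variables do not carry over. Pictures are saved under pics/ and viewed, at most 10 in all, crops included, and the job is handed in when it is done.

Besides the shell and the picture viewer there is one more tool, called after "Emit:" as name(argument=value, ...) on one line, values as JSON. move_arm: Moves the arm, as the interface text tells. Its arguments: {"type":"object","properties":{"deltas":{"type":"array","items":{"type":"number"}},"squeeze":{"type":"number"}},"required":["deltas"]}

```bash
mkdir -p pics; cat > h.py <<'E'
import numpy as np, cv2
from plant import robot
from scipy.spatial.transform import Rotation as Ro
def cloud(n,depth,st=None):
    m=robot.camera_model(n);K=np.array(m["K"])
    v,u=np.mgrid[:384,:512]
    P=np.stack([(u-K[0,2])/K[0,0]*depth,(v-K[1,2])/K[1,1]*depth,depth],-1)
    if n=="wrist":
        T=np.array(m["tool_from_camera"]);P=P@T[:3,:3].T+T[:3,3]
        R=Ro.from_rotvec(st["orientation"]).as_matrix()
        P=P@R.T+np.array(st["tool_pos"])
    else:
        P=(P-np.array(m["t"]))@np.array(m["R"])
    P[depth<=0]=np.nan
    return P
E
cat > a.py <<'E'
from h import *
np.set_printoptions(precision=3,suppress=True)
st=robot.read_state();print(st["tool_pos"],Ro.from_rotvec(st["orientation"]).as_matrix(),st["t"])
ims=[]
for n in("top","side"):
    im,d=robot.read_camera(n);np.savez(n,im=im,d=d);P=cloud(n,d)
    ims.append(im[...,::-1].copy())
    for l in("hook","rack","tray_large","tray_medium","tray_small","tray_large_grip","tray_medium_grip","tray_small_grip","hook_tip","hook_bend"):
        for r in robot.recognise(n,l)[:3]:
            u,v=map(int,np.round(r["uv"]));print(n,l,round(r["confidence"],2),u,v,P[v,u])
for n,i in zip(("top","side"),ims): cv2.imwrite(f"pics/{n}.png",i)
E
python3 a.py
```

```text
[ 0.261 -0.54   0.229] [[ 0.901  0.435 -0.001]
 [ 0.435 -0.901  0.002]
 [ 0.    -0.002 -1.   ]] 0.0
top hook 0.76 217 231 [0.521 0.201 0.01 ]
top hook 0.39 334 271 [ 0.417 -0.135  0.014]
top rack 0.8 322 255 [ 0.461 -0.102  0.01 ]
top tray_large 0.55 332 266 [ 0.431 -0.131  0.01 ]
top tray_medium 0.97 333 242 [ 0.499 -0.134  0.012]
top tray_medium 0.26 214 230 [0.524 0.209 0.012]
top tray_medium 0.16 335 218 [ 0.568 -0.14   0.013]
top tray_small 0.92 201 162 [0.693 0.239 0.138]
top tray_small 0.89 335 222 [ 0.556 -0.139  0.016]
top tray_small 0.8 222 123 [0.85  0.2   0.002]
top tray_large_grip 0.86 334 270 [ 0.42  -0.136  0.011]
top tray_medium_grip 0.78 333 241 [ 0.501 -0.133  0.015]
top tray_small_grip 0.94 333 220 [ 0.562 -0.134  0.014]
top tray_small_grip 0.8 220 120 [0.858 0.206 0.005]
top tray_small_grip 0.63 203 162 [0.695 0.235 0.127]
top hook_tip 0.71 214 228 [0.529 0.209 0.012]
top hook_bend 0.75 217 227 [0.532 0.201 0.013]
side hook 0.78 251 273 [0.54  0.211 0.013]
side rack 0.96 326 218 [ 0.468 -0.091  0.011]
side tray_large 0.9 345 200 [ 0.442 -0.169  0.038]
side tray_medium 0.57 326 192 [ 0.503 -0.164  0.048]
side tray_small 0.94 303 189 [ 0.572 -0.146  0.043]
side tray_small 0.85 186 242 [0.738 0.22  0.025]
side tray_small 0.56 160 210 [0.855 0.186 0.061]
side tray_large_grip 0.76 345 199 [ 0.441 -0.162  0.047]
side tray_medium_grip 0.98 324 194 [ 0.506 -0.157  0.043]
side tray_small_grip 0.84 159 208 [0.856 0.188 0.068]
side tray_small_grip 0.8 301 182 [ 0.572 -0.125  0.082]
side tray_small_grip 0.59 184 242 [0.742 0.223 0.025]
side hook_tip 0.85 253 273 [0.536 0.208 0.013]
side hook_bend 0.59 302 188 [ 0.574 -0.143  0.048]
side hook_bend 0.56 254 271 [0.537 0.202 0.014]
```

```bash
python3 -c "
import cv2
a=cv2.imread('pics/top.png')[80:330,130:430];b=cv2.imread('pics/side.png')[100:380,100:450]
a=cv2.resize(a,(720,600));b=cv2.resize(b,(750,600))
cv2.imwrite('pics/t2.png',a);cv2.imwrite('pics/s2.png',b)"
```

```text
(no output)
```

View pics/t2.png

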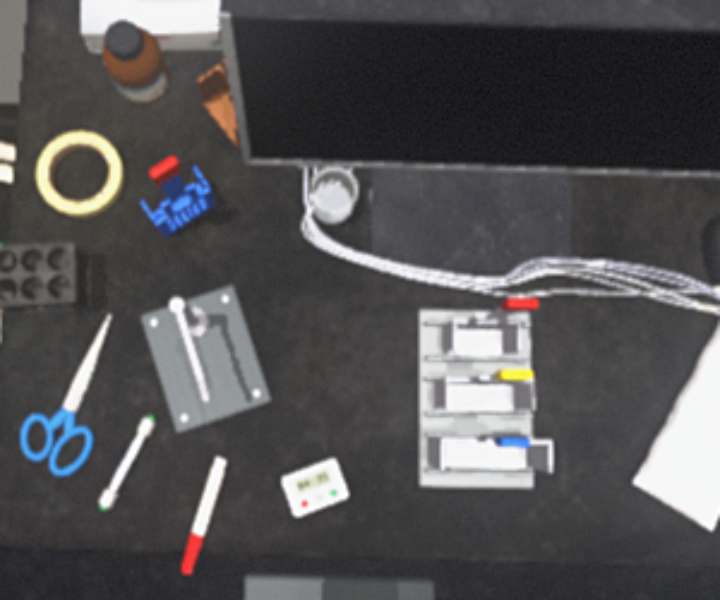

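View pics/s2.png

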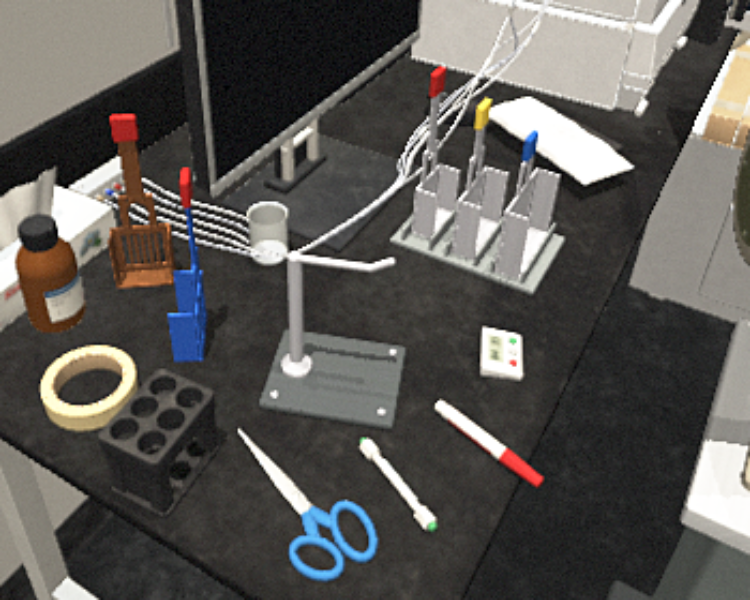

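Top view: red, yellow and blue grips at crop (520,303), (515,375) and (515,440), with the hollows toward −x. The hook post is at (177,303) and its arm tip at (207,400). Side view: the blue and brown look-alikes are behind the hook. Next I'll measure the grips, the hook arm and the monitor.

```bash
cat > b.py <<'E'
from h import *
np.set_printoptions(precision=4,suppress=True)
for n in("top","side"):
    z=np.load(n+".npz");im,d=z["im"],z["d"];P=cloud(n,d);hsv=cv2.cvtColor(im,cv2.COLOR_RGB2HSV)
    H,S,V=[hsv[...,i].astype(int) for i in range(3)]
    for c,lo,hi in(("blue",100,125),("yellow",20,35),("red",-8,8)):
        h=np.where(H>150,H-180,H)
        m=(h>=lo)&(h<=hi)&(S>150)&(V>60)&(P[...,1]<-0.05)&(P[...,1]>-.3)&(P[...,0]>.35)&(P[...,0]<.65)&(P[...,2]>.1)
        Q=P[m]; print(n,c,m.sum(),*( (np.median(Q,0),Q.min(0),Q.max(0)) if len(Q) else ()))
    m=(P[...,2]>.16)&(P[...,2]<.2)&(P[...,0]>.4)&(P[...,0]<.65)&(P[...,1]>.1)&(P[...,1]<.3)
    Q=P[m];i=np.argsort(Q[:,0]);print(n,"arm",len(Q));print(Q[i][::max(1,len(Q)//14)])
    A=Q[Q[:,2]<.183]
    vx,vy,x0,y0=cv2.fitLine(A[:,:2].astype(np.float32),cv2.DIST_HUBER,0,.01,.01).ravel();print("dir",vx,vy,np.degrees(np.arctan2(vy,vx)),x0,y0)
    m=(P[...,2]>.1)&(P[...,0]>.6)&(abs(P[...,1])<.3)&(P[...,2]<.6)
    Q=P[m]; Q=Q[Q[:,1]<.15];print("monitor",Q.min(0),Q.max(0))
    m=(P[...,2]>.005)&(P[...,2]<.016)&(P[...,0]>.3)&(P[...,0]<.65)&(P[...,1]>.05)&(P[...,1]<.3)&(V>60)
    for y0,y1,nm in((-.25,0,"rack"),(.12,.29,"base")):
        m=(P[...,2]>.005)&(P[...,2]<.016)&(P[...,0]>.36)&(P[...,0]<.64)&(P[...,1]>y0)&(P[...,1]<y1)
        nn,l,s,c=cv2.connectedComponentsWithStats(m.astype(np.uint8))
        k=1+np.argmax(s[1:,4]);print(nm,cv2.minAreaRect((P[l==k][:,:2]*1000).astype(np.float32)))
E
python3 b.py
```

```text
top blue 28 [ 0.4407 -0.1197  0.1933] [ 0.4382 -0.1315  0.1881] [ 0.4447 -0.1055  0.1953]
top yellow 42 [ 0.505  -0.1135  0.2205] [ 0.5022 -0.1301  0.2006] [ 0.5098 -0.1012  0.2238]
top red 55 [ 0.571  -0.1149  0.2483] [ 0.5669 -0.1288  0.2385] [ 0.5767 -0.1009  0.2519]
top arm 164
[[0.4722 0.1877 0.1884]
 [0.4815 0.1903 0.1901]
 [0.4889 0.1939 0.1812]
 [0.4963 0.1973 0.1755]
 [0.5034 0.1972 0.1788]
 [0.5105 0.2025 0.1783]
 [0.5179 0.2004 0.1785]
 [0.5276 0.2058 0.1771]
 [0.5346 0.2108 0.1797]
 [0.5423 0.2142 0.1744]
 [0.5494 0.2116 0.178 ]
 [0.5567 0.2144 0.1785]
 [0.5635 0.2242 0.1813]
 [0.5684 0.2141 0.1643]
 [0.5713 0.2174 0.1799]]
dir 0.93927187 0.343174 20.07037 0.53521 0.2088705
monitor [ 0.6025 -0.3     0.1   ] [1.0827 0.1499 0.5189]
rack ((488.5603942871094, -119.41744995117188), (211.10650634765625, 138.18136596679688), 1.4737671613693237)
base ((525.8237915039062, 205.80990600585938), (157.30648803710938, 120.34423065185547), 20.756521224975586)
side blue 62 [ 0.4393 -0.1086  0.1809] [ 0.4366 -0.1301  0.164 ] [ 0.4463 -0.103   0.1953]
side yellow 63 [ 0.5043 -0.1039  0.2071] [ 0.5024 -0.127   0.1906] [ 0.5124 -0.0998  0.223 ]
side red 80 [ 0.5704 -0.1068  0.2372] [ 0.5685 -0.1291  0.2182] [ 0.5785 -0.0987  0.2511]
side arm 230
[[0.4744 0.1882 0.1891]
 [0.4824 0.1869 0.1902]
 [0.4902 0.1941 0.1805]
 [0.4981 0.1973 0.1735]
 [0.5078 0.2025 0.1757]
 [0.5163 0.201  0.1794]
 [0.5253 0.207  0.1738]
 [0.5356 0.2112 0.1779]
 [0.5428 0.2164 0.1783]
 [0.5536 0.2198 0.1759]
 [0.562  0.2229 0.1772]
 [0.5651 0.2223 0.1783]
 [0.5673 0.2268 0.1776]
 [0.5712 0.229  0.1803]
 [0.5743 0.229  0.1616]]
dir 0.92871314 0.37079898 21.7649 0.5465036 0.21646048
monitor [ 0.6001 -0.3     0.1   ] [1.087  0.15   0.5634]
rack ((492.3045959472656, -115.50350952148438), (212.80577087402344, 134.313232421875), 0.27868837118148804)
base ((528.773681640625, 206.96310424804688), (150.04920959472656, 121.96488952636719), 20.472694396972656)
```

```bash
cat > go.py <<'E'
# usage: go.py x y z a_deg [more...] : deltas from present pose to world TCP poses (tool x axis heading a)
import sys; from h import *
s=robot.read_state();R=Ro.from_rotvec(s["orientation"]).as_matrix();p=np.array(s["tool_pos"])
print("t",round(s["t"],2),"p",p.round(4),"a",np.degrees(np.arctan2(R[1,0],R[0,0])).round(2),"tilt",R[2].round(3),"F",np.round(s["force"],1),"op",round(s["opening"],4),"gf",round(s["gripper_force"],1))
v=list(map(float,sys.argv[1:]))
for i in range(0,len(v),4):
    a=np.radians(v[i+3]);T=np.array([[np.cos(a),np.sin(a),0],[np.sin(a),-np.cos(a),0],[0,0,-1]])
    print((R.T@(np.array(v[i:i+3])-p)).round(4),Ro.from_matrix(R.T@T).as_rotvec().round(4))
E
python3 go.py 0.44 -0.1155 0.24 91
python3 - <<'E'
from h import *
z=np.load("side.npz");P=cloud("side",z["d"])
for n in("top","side"):
  P=cloud(n,np.load(n+".npz")["d"])
  for y in(-.2,-.1,0,.1,.15,.2):
    m=(abs(P[...,1]-y)<.03)&(P[...,2]>.25)&(P[...,2]<.5)&(P[...,0]>.5);print(n,y,m.sum(),P[m].min(0).round(3) if m.any() else "")
E
```

```text
t 1.1 p [ 0.2609 -0.5403  0.2296] a 25.77 tilt [ 0.  0. -1.] F [ 0.1 -0.6 -0.1] op 0.0931 gf 0.0
[ 0.346  -0.3047 -0.0103] [ 0.     -0.     -1.1384]
top -0.2 1698 [ 0.726 -0.23   0.25 ]
top -0.1 1538 [ 0.569 -0.13   0.25 ]
top 0 1499 [ 0.726 -0.03   0.25 ]
top 0.1 1471 [0.726 0.07  0.25 ]
top 0.15 995 [0.726 0.12  0.25 ]
top 0.2 32 [1.076 0.171 0.25 ]
side -0.2 1453 [ 0.726 -0.23   0.25 ]
side -0.1 2300 [ 0.569 -0.13   0.25 ]
side 0 2809 [ 0.727 -0.03   0.25 ]
side 0.1 3470 [0.727 0.07  0.25 ]
side 0.15 4190 [0.726 0.12  0.25 ]
side 0.2 2203 [1.076 0.17  0.25 ]
```

Monitor front is at x 0.726, so the body clears it (0.665). Going above the large tray.

Emit:
move_arm(deltas=[0.346,-0.305,-0.01,0,0,-1.138,0.43,0.346,-0.305,-0.01,0,0,-1.138,0.43,0.346,-0.305,-0.01,0,0,-1.138,0.43,0.346,-0.305,-0.01,0,0,-1.138,0.43,0.346,-0.305,-0.01,0,0,-1.138,0.43,0.346,-0.305,-0.01,0,0,-1.138,0.43,0.346,-0.305,-0.01,0,0,-1.138,0.43,0.346,-0.305,-0.01,0,0,-1.138,0.43,0.346,-0.305,-0.01,0,0,-1.138,0.43,0.346,-0.305,-0.01,0,0,-1.138,0.43], squeeze=30)

```text
t: 2.35
tool_pos: [0.4396, -0.1158, 0.2396]
orientation: [2.202, 2.24, -0.001]
force: [0.7, -0.6, -0.4]
opening: 0.0398
gripper_force: 0.0
```

```bash
python3 go.py 0.44 -0.1155 0.173 91
python3 - <<'E'
from h import *
s=robot.read_state();im,d=robot.read_camera("wrist");P=cloud("wrist",d,s);cv2.imwrite("pics/w1.png",im[...,::-1])
hsv=cv2.cvtColor(im,cv2.COLOR_RGB2HSV).astype(int)
h=np.where(hsv[...,0]>150,hsv[...,0]-180,hsv[...,0])
for c,lo,hi in(("blue",100,125),("yellow",20,35),("red",-8,8)):
    m=(h>=lo)&(h<=hi)&(hsv[...,1]>150)&(hsv[...,2]>60)&(P[...,2]>.15)
    Q=P[m]
    if len(Q):
        t=Q[Q[:,2]>np.percentile(Q[:,2],80)-.006]
        print(c,len(Q),np.median(t,0).round(4),np.percentile(t,2,axis=0).round(4),np.percentile(t,98,axis=0).round(4),cv2.minAreaRect((t[:,:2]*1000).astype(np.float32)))
E
```

```text
t 2.35 p [ 0.4396 -0.1158  0.2396] a 90.97 tilt [-0. -0. -1.] F [ 0.7 -0.6 -0.4] op 0.0398 gf 0.0
[0.0004 0.0004 0.0666] [-0.0002  0.0004 -0.0005]
blue 743 [ 0.442  -0.118   0.1931] [ 0.4377 -0.132   0.1898] [ 0.4466 -0.1051  0.1946] ((442.1174621582031, -118.8412857055664), (8.97143840789795, 29.40991973876953), 1.285215139389038)
yellow 1547 [ 0.5061 -0.1149  0.2209] [ 0.5028 -0.1286  0.2156] [ 0.5116 -0.1004  0.2228] ((466.67059326171875, -96.32160186767578), (34.57344055175781, 107.12529754638672), 68.84059143066406)
red 1234 [ 0.5691 -0.1169  0.2303] [ 0.5681 -0.1283  0.2259] [ 0.5704 -0.1009  0.2373] ((569.1743774414062, -114.2099609375), (29.56885528564453, 3.8993477821350098), 87.51920318603516)
```

View pics/w1.png

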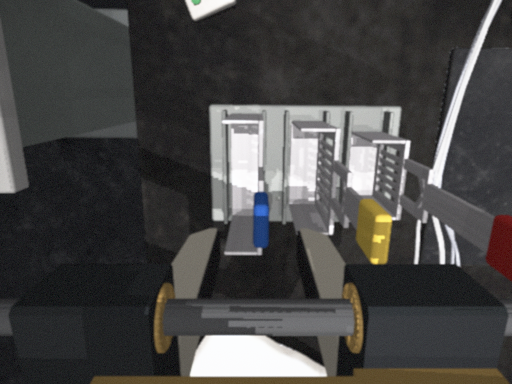

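The blue grip at (260,220) lies centred between the fingers. Descending and closing.

Emit:
move_arm(deltas=[-0.002,0.002,0.035,0,0,0,0.43,-0.002,0.002,0.067,0,0,0,0.43,-0.002,0.002,0.067,0,0,0,0.43,-0.002,0.002,0.067,0,0,0,0,-0.002,0.002,0.067,0,0,0,0,-0.002,0.002,0.067,0,0,0,0,-0.002,0.002,0.067,0,0,0,0,-0.002,0.002,0.067,0,0,0,0], squeeze=40)

```text
t: 3.4
tool_pos: [0.442, -0.1174, 0.1736]
orientation: [2.202, 2.24, -0.0]
force: [-3.5, 0.1, 5.7]
opening: 0.0096
gripper_force: 40.0
```

```bash
python3 go.py 0.4415 -0.118 0.223 91 
```

```text
t 3.4 p [ 0.442  -0.1174  0.1736] a 90.97 tilt [-0.001  0.    -1.   ] F [-3.5  0.1  5.7] op 0.0096 gf 40.0
[-0.0006 -0.0005 -0.0494] [ 0.0004  0.0007 -0.0005]
```

Emit:
move_arm(deltas=[0,0,-0.025,0,0,0,0,0,0,-0.05,0,0,0,0,0.02,0,-0.05,0,0,0,0,0.06,0.001,-0.05,0,0,-0.06,0,0.11,0.002,-0.05,0,0,-0.12,0,0.16,0.003,-0.05,0,0,-0.2,0,0.21,0.004,-0.05,0,0,-0.27,0,0.26,0.005,-0.05,0,0,-0.342,0,0.285,0.005,-0.05,0,0,-0.342,0,0.292,0.005,-0.05,0,0,-0.342,0,0.292,0.005,-0.05,0,0,-0.342,0,0.292,0.005,-0.05,0,0,-0.342,0])

```text
t: 4.9
tool_pos: [0.442, 0.1739, 0.2225]
orientation: [1.79, 2.581, -0.001]
force: [-0.0, -1.2, -1.9]
opening: 0.0098
gripper_force: 40.0
```

```bash
python3 go.py 0.4416 0.1745 0.2236 110.6
python3 - <<'E'
from h import *
im,d=robot.read_camera("side");P=cloud("side",d);cv2.imwrite("pics/s3.png",cv2.resize(im[150:330,170:370,::-1],(660,594)))
hsv=cv2.cvtColor(im,cv2.COLOR_RGB2HSV).astype(int)
m=(hsv[...,0]>100)&(hsv[...,0]<125)&(hsv[...,1]>150)&(P[...,2]>.15)&(P[...,0]<.55)&(P[...,1]<.25)
Q=P[m];print(len(Q),Q.min(0).round(4),Q.max(0).round(4),np.median(Q,0).round(4))
E
```

```text
t 4.9 p [0.442  0.1739 0.2225] a 110.51 tilt [-0. -0. -1.] F [-0.  -1.2 -1.9] op 0.0098 gf 40.0
[ 0.0007 -0.0002 -0.0011] [-0.0003  0.0004 -0.0016]
142 [ 0.2706 -1.1344  0.1502] [0.4646 0.2124 0.397 ] [0.4374 0.181  0.2403]
```

View pics/s3.png

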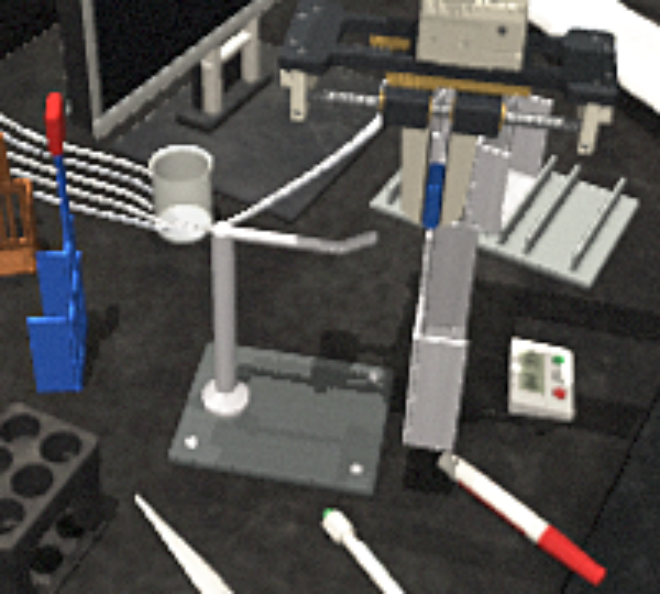

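Large tray held upright in line with the tip at (375,238). Sliding it on.

Emit:
move_arm(deltas=[0.001,0.015,-0.001,0,0,0,0,0.001,0.03,-0.001,0,0,0,0,0.001,0.045,-0.001,0,0,0,0,0.001,0.06,-0.001,0,0,0,0,0.001,0.075,-0.001,0,0,0,0,0.001,0.09,-0.001,0,0,0,0,0.001,0.105,-0.001,0,0,0,0,0.001,0.105,-0.001,0,0,0,0])

```text
t: 5.95
tool_pos: [0.5405, 0.2118, 0.2234]
orientation: [-1.791, -2.581, 0.001]
force: [-0.0, 0.1, -1.8]
opening: 0.0096
gripper_force: 40.0
```

Emit:
move_arm(deltas=[0,0,0.01,0,0,0,0,0,0,0.0185,0,0,0,0,0,0,0.0185,0,0,0,0,0,0,0.0185,0,0,0,0.2,0,0,0.0185,0,0,0,0.43,0,0,0.0185,0,0,0,0.43,0,0,0.0185,0,0,0,0.43])

```text
t: 6.82
tool_pos: [0.54, 0.2127, 0.2052]
orientation: [1.789, 2.582, 0.0]
force: [0.7, -0.0, 0.3]
opening: 0.0393
gripper_force: 0.0
```

Emit:
move_arm(deltas=[0,0,-0.03,0,0,0,0.43,0,0,-0.07,0,0,0,0.43,0,0,-0.07,0,0,0,0.43])

```text
t: 7.2
tool_pos: [0.5418, 0.2133, 0.2796]
orientation: [1.787, 2.579, 0.009]
force: [-0.4, 0.9, 0.5]
opening: 0.0399
gripper_force: 0.0
```

```bash
python3 go.py 0.507 -0.116 0.268 91
cat > look.py <<'E'
import sys; from h import *
im,d=robot.read_camera("side");P=cloud("side",d);cv2.imwrite(sys.argv[1],cv2.resize(im[150:330,170:370,::-1],(660,594)))
hsv=cv2.cvtColor(im,cv2.COLOR_RGB2HSV).astype(int);h=np.where(hsv[...,0]>150,hsv[...,0]-180,hsv[...,0])
c,s=np.cos(np.radians(20.6)),np.sin(np.radians(20.6));D=P-np.array([.568,.222,0]);L=np.stack([c*D[...,0]+s*D[...,1],-s*D[...,0]+c*D[...,1],D[...,2]],-1)
near=(abs(L[...,1])<.07)&(L[...,0]>-.13)&(L[...,0]<.02)&(L[...,2]>.03)
for n,lo,hi in(("blue",100,125),("yellow",20,35),("red",-8,8)):
    m=(h>=lo)&(h<=hi)&(hsv[...,1]>150)&near
    if m.sum()>5:
        Q=L[m];print(n,m.sum(),"x/z line",np.polyfit(Q[:,2],Q[:,0],1).round(3),Q.min(0).round(4),Q.max(0).round(4))
E
python3 look.py pics/s4.png
```

```text
t 7.2 p [0.5418 0.2133 0.2796] a 110.57 tilt [-0.001  0.007 -1.   ] F [-0.4  0.9  0.5] op 0.0399 gf 0.0
[-0.296  -0.1483  0.0107] [ 0.0072 -0.0007  0.3416]
blue 109 x/z line [ 0.006 -0.033] [-0.0647 -0.0108  0.1919] [0.0072 0.0386 0.5378]
yellow 20 x/z line [ 0.098 -0.064] [-0.0774  0.0199  0.3644] [0.0185 0.0338 0.4546]
```

View pics/s4.png

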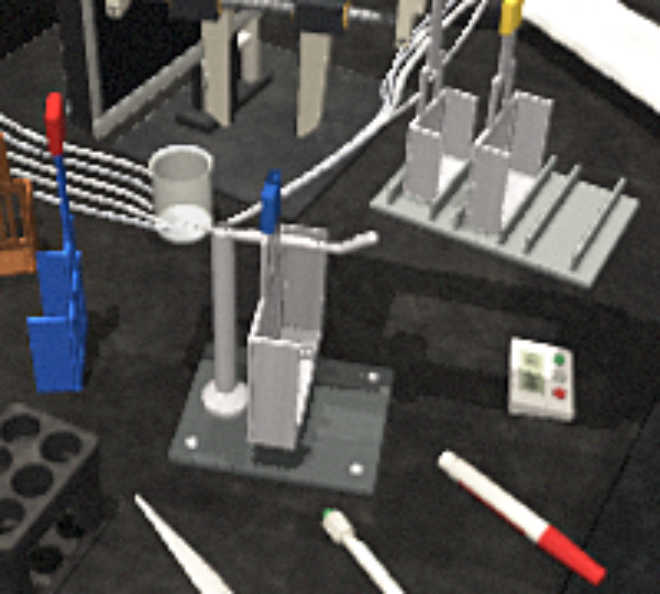

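Large hangs freely, blue grip at (271,200), clear of the post. Fetching the medium one.

Emit:
move_arm(deltas=[-0.05,-0.025,0,0,0,0.05,0.43,-0.1,-0.05,0,0,0,0.1,0.43,-0.15,-0.075,0,0,0,0.17,0.43,-0.2,-0.1,0,0,0,0.23,0.43,-0.25,-0.125,0.003,0,0,0.3,0.43,-0.285,-0.141,0.006,0,0,0.341,0.43,-0.2955,-0.146,0.007,0,0,0.341,0.43,-0.2955,-0.146,0.007,0,0,0.341,0.43,-0.2955,-0.146,0.007,0,0,0.341,0.43])

```text
t: 8.38
tool_pos: [0.5071, -0.114, 0.2679]
orientation: [-2.199, -2.243, -0.0]
force: [-0.6, 1.0, -0.9]
opening: 0.0396
gripper_force: 0.0
```

```bash
cat > w.py <<'E'
from h import *
s=robot.read_state();im,d=robot.read_camera("wrist");P=cloud("wrist",d,s)
hsv=cv2.cvtColor(im,cv2.COLOR_RGB2HSV).astype(int)
h=np.where(hsv[...,0]>150,hsv[...,0]-180,hsv[...,0])
for c,lo,hi in(("yellow",20,35),("red",-8,8)):
    m=(h>=lo)&(h<=hi)&(hsv[...,1]>150)&(hsv[...,2]>60)&(P[...,2]>.15)&(P[...,2]<.26)&(P[...,1]<-.09)&(P[...,1]>-.14)
    Q=P[m]
    if len(Q):
        t=Q[Q[:,2]>np.percentile(Q[:,2],80)-.006]
        print(c,len(Q),np.median(t,0).round(4),np.percentile(t,2,axis=0).round(4),np.percentile(t,98,axis=0).round(4))
E
python3 w.py; python3 go.py 0.507 -0.116 0.201 91
```

```text
yellow 592 [ 0.508  -0.1181  0.221 ] [ 0.5034 -0.1287  0.2175] [ 0.5128 -0.1007  0.2226]
red 1627 [ 0.5723 -0.1126  0.2489] [ 0.5689 -0.1267  0.2438] [ 0.5774 -0.1001  0.2504]
t 8.43 p [ 0.5072 -0.1139  0.268 ] a 91.14 tilt [ 0. -0. -1.] F [-0.7  0.5  1.1] op 0.0402 gf 0.0
[-0.0021 -0.0002  0.067 ] [-0.0001 -0.0005  0.0025]
```

Emit:
move_arm(deltas=[-0.001,0.001,0.035,0,0,0,0.43,-0.001,0.001,0.067,0,0,0,0.43,-0.001,0.001,0.067,0,0,0,0.43,-0.001,0.001,0.067,0,0,0,0,-0.001,0.001,0.067,0,0,0,0,-0.001,0.001,0.067,0,0,0,0,-0.001,0.001,0.067,0,0,0,0,-0.001,0.001,0.067,0,0,0,0])

```text
t: 9.43
tool_pos: [0.5081, -0.1165, 0.2022]
orientation: [2.201, 2.24, 0.0]
force: [-2.5, 0.9, 5.6]
opening: 0.0098
gripper_force: 40.0
```

```bash
python3 go.py 0.4416 0.1755 0.263 110.6
```

```text
t 9.43 p [ 0.5081 -0.1165  0.2022] a 91.01 tilt [-0.     0.001 -1.   ] F [-2.5  0.9  5.6] op 0.0098 gf 40.0
[ 0.2931 -0.0613 -0.061 ] [ 0.0005  0.0005 -0.3419]
```

Emit:
move_arm(deltas=[0,0,-0.03,0,0,0,0,0,0,-0.062,0,0,0,0,0.02,-0.004,-0.062,0,0,0,0,0.06,-0.012,-0.062,0,0,-0.06,0,0.11,-0.022,-0.062,0,0,-0.12,0,0.16,-0.033,-0.062,0,0,-0.2,0,0.21,-0.044,-0.062,0,0,-0.27,0,0.26,-0.055,-0.062,0,0,-0.342,0,0.285,-0.06,-0.062,0,0,-0.342,0,0.292,-0.0615,-0.062,0,0,-0.342,0,0.292,-0.0615,-0.062,0,0,-0.342,0,0.292,-0.0615,-0.062,0,0,-0.342,0])

```text
t: 10.92
tool_pos: [0.4413, 0.1738, 0.2627]
orientation: [-1.789, -2.582, 0.001]
force: [-0.5, -0.0, -1.8]
opening: 0.01
gripper_force: 40.0
```

```bash
python3 go.py 0.5287 0.2072 0.2635 110.6; python3 look.py pics/s5.png
```

```text
t 10.93 p [0.4413 0.1738 0.2627] a 110.57 tilt [-0.    -0.001 -1.   ] F [-0.5 -0.  -1.8] op 0.01 gf 40.0
[ 0.0006  0.0936 -0.0009] [-0.0006  0.0002 -0.0006]
blue 98 x/z line [-0.343  0.041] [-0.1189 -0.0154  0.1923] [-0.0263  0.0337  0.4362]
yellow 8 x/z line [ 4.872 -1.881] [-0.1287 -0.0189  0.3612] [-0.0889  0.0213  0.3654]
```

View pics/s5.png

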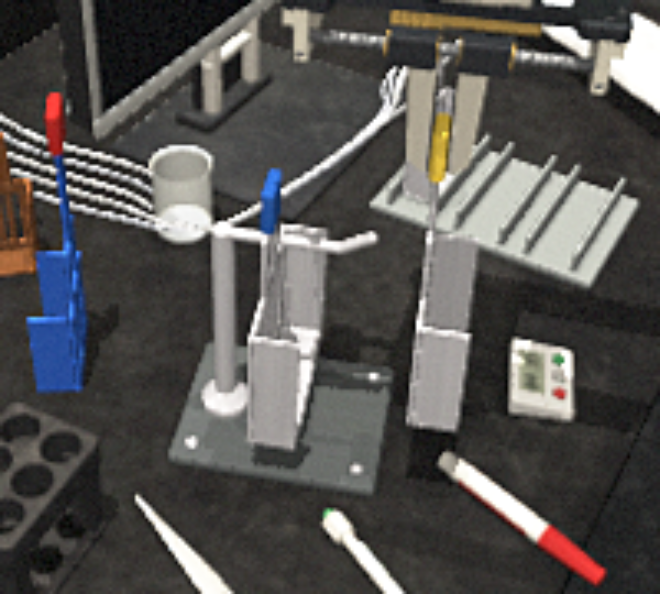

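Medium held in line with the arm; large still hanging. Sliding it in.

Emit:
move_arm(deltas=[0.001,0.015,-0.001,0,0,0,0,0.001,0.03,-0.001,0,0,0,0,0.001,0.045,-0.001,0,0,0,0,0.001,0.06,-0.001,0,0,0,0,0.001,0.074,-0.001,0,0,0,0,0.001,0.086,-0.001,0,0,0,0,0.001,0.0935,-0.001,0,0,0,0,0.001,0.0935,-0.001,0,0,0,0])

```text
t: 11.98
tool_pos: [0.5287, 0.2083, 0.2639]
orientation: [-1.788, -2.583, 0.001]
force: [-0.2, -0.4, -1.2]
opening: 0.0096
gripper_force: 40.0
```

Emit:
move_arm(deltas=[0,0,0.01,0,0,0,0,0,0,0.019,0,0,0,0,0,0,0.019,0,0,0,0,0,0,0.019,0,0,0,0.2,0,0,0.019,0,0,0,0.43,0,0,0.019,0,0,0,0.43,0,0,0.019,0,0,0,0.43])

```text
t: 12.85
tool_pos: [0.5284, 0.2085, 0.2451]
orientation: [-1.788, -2.583, -0.0]
force: [-0.6, 0.2, 0.4]
opening: 0.0392
gripper_force: 0.0
```

Emit:
move_arm(deltas=[0,0,-0.03,0,0,0,0.43,0,0,-0.06,0,0,0,0.43,0,0,-0.06,0,0,0,0.43])

```text
t: 13.22
tool_pos: [0.5298, 0.2089, 0.3083]
orientation: [1.786, 2.581, 0.007]
force: [0.3, -0.2, -0.3]
opening: 0.0403
gripper_force: 0.0
```

```bash
python3 go.py 0.573 -0.1155 0.296 91; python3 look.py pics/s6.png
```

```text
t 13.22 p [0.5298 0.2089 0.3083] a 110.63 tilt [-0.     0.005 -1.   ] F [ 0.3 -0.2 -0.3] op 0.0403 gf 0.0
[-0.3188 -0.0739  0.012 ] [ 0.0054 -0.0006  0.3426]
blue 105 x/z line [-0.041 -0.023] [-0.0736 -0.0148  0.1917] [-0.0047  0.0373  0.4829]
yellow 133 x/z line [ 0.051 -0.057] [-0.0902 -0.0154  0.2314] [0.0006 0.0341 0.4817]
```

View pics/s6.png

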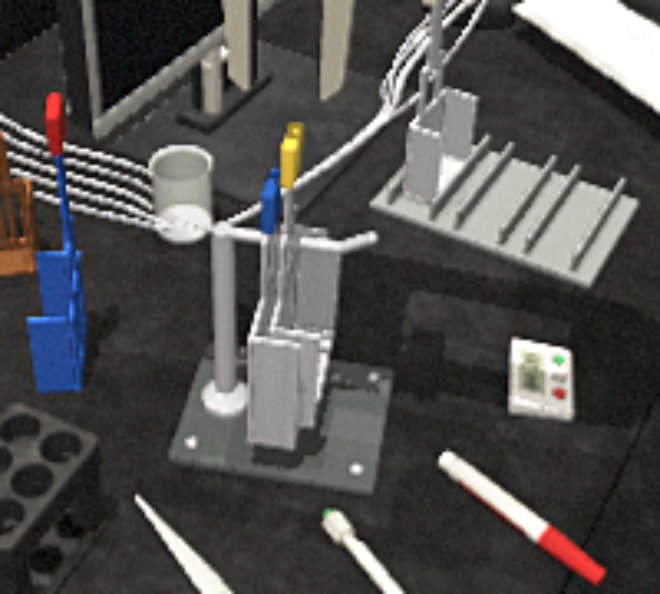

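Medium hangs nested, yellow grip at (291,155). Fetching the small one.

Emit:
move_arm(deltas=[-0.05,-0.011,0,0,0,0.05,0.43,-0.1,-0.022,0,0,0,0.1,0.43,-0.15,-0.033,0,0,0,0.17,0.43,-0.2,-0.045,0,0,0,0.23,0.43,-0.25,-0.056,0.003,0,0,0.3,0.43,-0.3,-0.067,0.006,0,0,0.341,0.43,-0.3175,-0.072,0.0085,0,0,0.341,0.43,-0.3175,-0.072,0.0085,0,0,0.341,0.43,-0.3175,-0.072,0.0085,0,0,0.341,0.43])

```text
t: 14.4
tool_pos: [0.5728, -0.1126, 0.2963]
orientation: [-2.198, -2.243, -0.0]
force: [0.2, -0.7, -0.2]
opening: 0.0403
gripper_force: 0.0
```

```bash
python3 w.py; python3 go.py 0.573 -0.115 0.229 91
```

```text
red 780 [ 0.5741 -0.1131  0.2491] [ 0.5695 -0.128   0.2456] [ 0.5787 -0.1002  0.2504]
t 14.45 p [ 0.5729 -0.1124  0.2966] a 91.2 tilt [ 0. -0. -1.] F [-0.4  1.  -1.3] op 0.0402 gf 0.0
[-0.0026  0.      0.0676] [-0.     -0.0005  0.0034]
```

Emit:
move_arm(deltas=[-0.002,0.001,0.035,0,0,0,0.43,-0.002,0.001,0.067,0,0,0,0.43,-0.002,0.001,0.067,0,0,0,0.43,-0.002,0.001,0.067,0,0,0,0,-0.002,0.001,0.067,0,0,0,0,-0.002,0.001,0.067,0,0,0,0,-0.002,0.001,0.067,0,0,0,0,-0.002,0.001,0.067,0,0,0,0])

```text
t: 15.45
tool_pos: [0.5741, -0.1162, 0.2307]
orientation: [2.2, 2.241, 0.001]
force: [-1.9, -0.1, 5.4]
opening: 0.01
gripper_force: 40.0
```

```bash
python3 go.py 0.4416 0.1745 0.303 110.6
```

```text
t 15.45 p [ 0.5741 -0.1162  0.2307] a 91.07 tilt [-0.     0.001 -1.   ] F [-1.9 -0.1  5.4] op 0.01 gf 40.0
[ 0.2931 -0.127  -0.0725] [ 0.0008  0.0005 -0.3408]
```

Emit:
move_arm(deltas=[0,0,-0.035,0,0,0,0,0,0,-0.074,0,0,0,0,0.02,-0.008,-0.074,0,0,0,0,0.06,-0.025,-0.074,0,0,-0.06,0,0.11,-0.047,-0.074,0,0,-0.12,0,0.16,-0.069,-0.074,0,0,-0.2,0,0.21,-0.09,-0.074,0,0,-0.27,0,0.255,-0.111,-0.074,0,0,-0.341,0,0.283,-0.124,-0.074,0,0,-0.341,0,0.291,-0.127,-0.074,0,0,-0.341,0,0.291,-0.127,-0.074,0,0,-0.341,0,0.291,-0.127,-0.074,0,0,-0.341,0])

```text
t: 16.95
tool_pos: [0.4417, 0.1716, 0.3032]
orientation: [-1.789, -2.582, 0.001]
force: [0.1, -0.4, -1.5]
opening: 0.0099
gripper_force: 40.0
```

```bash
python3 go.py 0.5175 0.203 0.304 110.6; python3 look.py pics/s7.png
```

```text
t 16.95 p [0.4417 0.1716 0.3032] a 110.57 tilt [-0.    -0.001 -1.   ] F [ 0.1 -0.4 -1.5] op 0.0099 gf 40.0
[ 0.0027  0.082  -0.0009] [-0.0007  0.0004 -0.0006]
blue 97 x/z line [-0.305  0.033] [-0.1202 -0.0183  0.1927] [-0.026   0.0304  0.4776]
yellow 106 x/z line [-0.393  0.054] [-0.1268 -0.0214  0.2306] [-0.039   0.0221  0.4769]
```

View pics/s7.png

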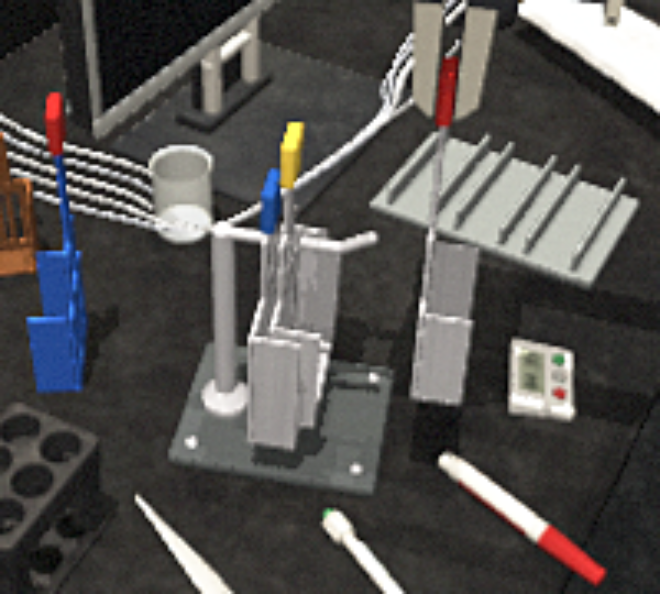

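Small held at the tip, the other two hanging at rest. Sliding in.

Emit:
move_arm(deltas=[0.0015,0.015,-0.001,0,0,0,0,0.0015,0.03,-0.001,0,0,0,0,0.0015,0.045,-0.001,0,0,0,0,0.0015,0.06,-0.001,0,0,0,0,0.0015,0.072,-0.001,0,0,0,0,0.0015,0.0815,-0.001,0,0,0,0,0.0015,0.0815,-0.001,0,0,0,0,0.0015,0.0815,-0.001,0,0,0,0])

```text
t: 18.0
tool_pos: [0.517, 0.2025, 0.3046]
orientation: [-1.788, -2.583, 0.0]
force: [0.3, -0.7, -1.7]
opening: 0.0095
gripper_force: 40.0
```

Emit:
move_arm(deltas=[0,0,0.01,0,0,0,0,0,0,0.019,0,0,0,0,0,0,0.019,0,0,0,0,0,0,0.019,0,0,0,0.2,0,0,0.019,0,0,0,0.43,0,0,0.019,0,0,0,0.43,0,0,0.019,0,0,0,0.43])

```text
t: 18.88
tool_pos: [0.5172, 0.2027, 0.2857]
orientation: [1.788, 2.583, 0.0]
force: [0.2, 0.2, 0.4]
opening: 0.0392
gripper_force: 0.0
```

Emit:
move_arm(deltas=[0,0,-0.03,0,0,0,0.43,0,0,-0.06,0,0,0,0.43,0,0,-0.09,0,0,0,0.43,0,0,-0.09,0,0,0,0.43,0,0,-0.09,0,0,0,0.43,0,0,-0.09,0,0,0,0.43,0,0,-0.09,0,0,0,0.43,0,0,-0.09,0,0,0,0.43,0,0,-0.09,0,0,0,0.43,0,0,-0.09,0,0,0,0.43])

```text
t: 20.12
tool_pos: [0.5172, 0.2026, 0.3756]
orientation: [1.788, 2.583, 0.0]
force: [-0.5, -0.3, 0.1]
opening: 0.04
gripper_force: 0.0
```

```bash
python3 go.py; python3 look.py pics/s8.png;python3 look.py pics/s9.png
```

```text
t 20.12 p [0.5172 0.2026 0.3756] a 110.63 tilt [-0.  0. -1.] F [-0.5 -0.3  0.1] op 0.04 gf 0.0
blue 104 x/z line [-0.058 -0.019] [-0.0874 -0.0119  0.1915] [-0.0179  0.0367  0.5509]
yellow 133 x/z line [ 0.003 -0.045] [-0.1025 -0.022   0.2312] [-0.0057  0.0353  0.5656]
red 112 x/z line [ 0.111 -0.095] [-0.0808 -0.0134  0.2717] [-0.018   0.0233  0.5501]
blue 115 x/z line [-0.104 -0.009] [-0.1022 -0.0207  0.192 ] [-0.0212  0.0372  0.5496]
yellow 134 x/z line [-0.021 -0.039] [-0.1036 -0.0221  0.2318] [-0.0058  0.0339  0.5417]
red 114 x/z line [ 0.071 -0.083] [-0.0828 -0.015   0.2717] [-0.018   0.0356  0.5503]
```

View pics/s8.png

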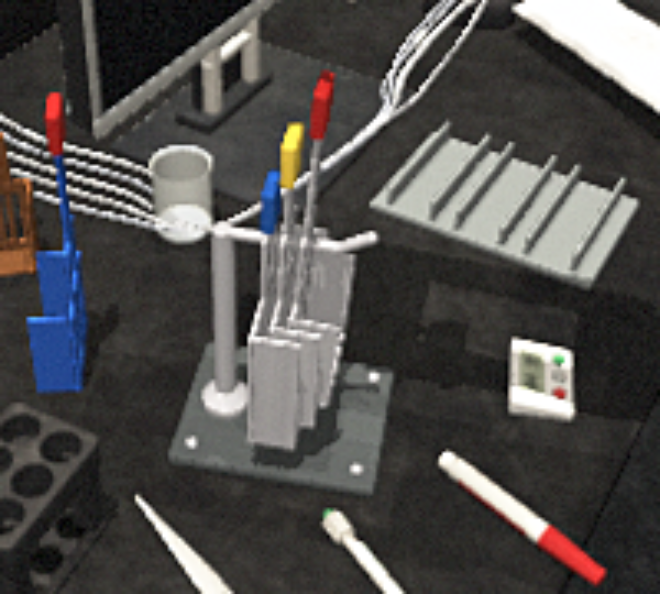

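All three hang nested on the straight part of the arm: blue at (271,200), yellow at (291,155), red at (321,105). I'll wait for any swing to die out, then hand in.

Emit:
move_arm(deltas=[0,0,0,0,0,0,0.43,0,0,0,0,0,0,0.43,0,0,0,0,0,0,0.43,0,0,0,0,0,0,0.43,0,0,0,0,0,0,0.43,0,0,0,0,0,0,0.43,0,0,0,0,0,0,0.43,0,0,0,0,0,0,0.43,0,0,0,0,0,0,0.43,0,0,0,0,0,0,0.43,0,0,0,0,0,0,0.43,0,0,0,0,0,0,0.43])

```text
t: 21.72
tool_pos: [0.5172, 0.2026, 0.3756]
orientation: [-1.788, -2.583, 0.0]
force: [-0.3, 0.2, -0.2]
opening: 0.0402
gripper_force: 0.0
```

Emit:
move_arm(deltas=[0,0,0,0,0,0,0.43,0,0,0,0,0,0,0.43,0,0,0,0,0,0,0.43,0,0,0,0,0,0,0.43,0,0,0,0,0,0,0.43,0,0,0,0,0,0,0.43,0,0,0,0,0,0,0.43,0,0,0,0,0,0,0.43,0,0,0,0,0,0,0.43,0,0,0,0,0,0,0.43,0,0,0,0,0,0,0.43,0,0,0,0,0,0,0.43])

```text
t: 23.22
tool_pos: [0.5172, 0.2026, 0.3756]
orientation: [-1.788, -2.583, 0.0]
force: [-0.5, 0.8, 0.2]
opening: 0.04
gripper_force: 0.0
```

```bash
python3 look.py pics/s10.png; python3 -c "
import cv2,numpy as np
d=cv2.absdiff(cv2.imread('pics/s8.png'),cv2.imread('pics/s10.png'));print('changed px',(d.max(2)>60).sum())
from plant import robot
print(robot.close_job())"
```

```text
blue 106 x/z line [-0.082 -0.014] [-0.0905 -0.0125  0.1934] [-0.0255  0.0355  0.5517]
yellow 136 x/z line [-0.016 -0.041] [-0.1038 -0.0295  0.2324] [-0.0058  0.0345  0.5494]
red 113 x/z line [-0.001 -0.062] [-0.0836 -0.0132  0.2723] [-0.0221  0.0346  0.5512]
changed px 0
the job is handed in; nothing more can be done
None
```

All three trays hang at rest on the straight part of the hook's arm, nested large, medium, small outward from the post, and the job was handed in at about 23 s; the bystanders were not touched.

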